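Set the damper valve and hold the tension arm wound to its stop

TASK

On the wire-tensioner rig, first open the small damper valve to half: turn its black lever from near closed to the middle tick, 45 degrees, and let go of it, with the sprung arm still at rest. Then swing the arm by its upright steel pin against its spring, towards the front of the plate, right up to the rubber-capped stop post, and finish holding it there, pressed home, without letting go. Do not disturb the loose things on and around the plate.

Things in the scene. Friction and masses are not known exactly. Their poses are not given: they have to be found in the camera images.
- rig: Wire-tensioner rig fixed to the bench: dark steel plate 160 (x) x 290 (y) x 8 mm; origin centre of its underside, +x to the back (away from the robot at yaw 0), +y left. Left: aluminium pivot body (radius 25 mm, 50 mm high) with the sprung arm. Right: brass stopcock, dial radius 27 mm, 37 mm up, black lever. Stop post, 64 mm high, radius 6.5 mm, at (-45, 88) mm. Nothing higher than 104 mm.
- pivot_axis (a point): Point on the arm's vertical hinge axis, 50 mm above the bench, at (0, 45) mm in the rig's frame. The arm's hub here is 26 mm wide, its top 80 mm above the bench.
- grip_pin (a point): Centre of the top of the upright steel grip pin at the outer end of the arm, 103 mm above the bench and 100 mm from the hinge axis: 14 mm diameter, the bare part reaches 29 mm down from this point (to 74 mm above the bench); below it are a 3 mm high collar of 18 mm and the arm.
- cage_arm: The arm: a cage of two aluminium strips, 18 mm wide and 100 mm long between hinge and pin, 21 mm high in all (from 50 to 71 mm above the bench), with two black rollers of 28 mm between them. Origin on the hinge axis at the cage's underside; +x along the arm to the pin.
- tension_arm (a joint): Arm angle in rad: 0 at rest, where the spring keeps it (arm points left and to the back, 0.55 rad behind the rig's +y axis); grows counter-clockwise seen from above, the pin moving to the front; 1.10 hard at the stop. Spring torque 0.25 N m at rest to 0.63 N m at the stop (2.5 to 6.3 N at the pin); it swings back if let go.
- lever_pivot (a point): Point on the stopcock lever's vertical axis, at (-10, -70) mm in the rig's frame, 60 mm above the bench.
- lever_grip (a point): Middle of the lever's top face at the height to grip, 45 mm from the lever's axis and 70 mm above the bench. The straight lever is 12 mm wide, 14 mm high (56 to 70 mm above the bench), its end 64 mm from the axis.
- lever_handle: The black lever. Origin on its axis, 44 mm above the bench; +x along the lever to its free end.
- bleed_valve (a joint): Valve opening in rad: 0 closed (lever points to the plate's front, rig -x), grows counter-clockwise seen from above, 0.785 = half open (lever on the middle, broader tick), 1.571 fully open (lever points right, rig -y). Starts between 0 and 0.45. It stays where it is left (friction 0.12 N m).
- solder_spool: Loose bystander: spool of solder, about 58 x 72 x 38 mm, on the right rear of the plate; origin centre of underside.
- loupe: Loose bystander: black eye loupe, 39 mm across, 28 mm high, on the mat left of the plate; origin centre of underside.
- tape_roll: Loose bystander: roll of black tape, 58 mm across, 19 mm high, behind the plate; origin centre of underside.
- screwdriver: Loose bystander: black screwdriver 160 mm long, 14 mm thick, lying on the mat left of the plate; origin at its middle, underside.

How it is judged:
By the outcome, as a careful person would: the job done as asked, in the order asked, and still so for the second after the job is handed in, while the arm keeps its last pose, push and grip.
It also fails if it takes over 48 s, if anything falls off the work surface, if the arm or the gripper's body presses on something with over 40 N, if the wrist force passes 120 N, or if a joint passes its speed limit or range.

ROBOT

A 7-joint arm with a two-finger parallel gripper is mounted at the origin on a cart in front of the work surface, level with it; the furniture and walls round the work are solid. World frame = base frame: x ahead of the robot, y to its left, z up, the work surface at z = 0. Lengths are in m, angles in rad, forces in N, time in s.
With the tool pointing down it reaches from about 0.4 to 0.85 m from the base axis. Payload 10.4 kg.
Tool frame: the origin (TCP) lies midway between the tips of the shut fingers; the grasp point (between the pads) lies 19 mm behind it; z points along the fingers, x is the direction in which the jaws open and shut, and the axes are right-handed (so a half turn about z gives the same grasp; the last joint's range is limited). The gripper opens to 85 mm and grips with 20 to 120 N. Pads are 22 mm wide; open, the fingers measure 114 mm over their backs; the gripper's body (76 mm by 85 mm) begins 54 mm behind the grasp point. The pads swing forward as they close: fully open they stand 13 mm farther back than shut.
Start: joints at [1.155, 0.332, -0.065, 1.46, 0.022, 1.35, -0.088], TCP at [0.239, -0.577, 0.231] pointing down, gripper open.
Joint ranges: [-2.6, 2.6], [-0.5, 2.12], [-1.47, 1.34], [0.16, 2.42], [-1.27, 4.41], [0.06, 2.06], [-2.6, 2.6]. Speed limits (rad/s): [2.22, 2.22, 2.79, 2.79, 3.14, 3.14, 3.14].

INTERFACE

Orientations are given as a unit quaternion [x, y, z, w].
In Python, from workcell import telemetry, eyes, order gives the robot as it stands.
- The arm moves only by the tool servo_tool, never from a script. Its argument "deltas" is a list of rows, each a list of 3 entries, a list of its own where there are three numbers: the shift along the tool's x, y, z in cm, then the turn about the tool's z in rad, then the finger opening in cm, from 0 to 8.54. A call has 1 to 12 rows; each row shifts and turns the pose as measured when the row begins, along the tool's axes as they then stand; what a row does not reach is not made up. A row lasts 1/12 s, in which the tool goes at most 41.7 mm and 7.16 degrees, less where a joint would pass 70% of its speed; a pose out of reach is approached as far as the arm can. A call is refused whole if a number of a shift passes 4.17 or a number of a turn 0.125, either way. A call with a gripper value outside its range is refused whole. The fingers move at their own pace and stop on an object; "force" is the grip in N (left out, the last holds). Time passes only in rows, so rows that do not move let the fingers close. It gives the time, the measured TCP pose, the force and the opening at its end, in the units of the state.
- telemetry.get_obs(): the state, without advancing time (a new reading comes with each control period).
- eyes.camera(name): name is "scene" or "top" or "wrist"; returns (picture, depth): 400x640x3 uint8, blue, green, red; 400x640 float32, m along the optical axis (not along the pixel's ray), 0 where there is no reading.
- eyes.calibration(name): a dict with "fx", "fy", "cx", "cy" (pixels), "rvec" (rotation vector, rad) and "tvec" (3), from world to camera coordinates, as OpenCV has them. Camera axes: x right, y down, z forward; pixel columns grow to the right and rows downward; lengths in m; the calibration is good to about 2 mm. A picture is of the moment at which its call begins: read the wrist's pose just before it. calibration takes no time and is no camera call; for the wrist camera it gives the pose at the moment of the call.
- order.hand_in(): hands the job in, once; it reports no verdict.
The state is a dict: "clock": time; "joint_pos": joint angles; "joint_velocities": joint speeds; "tau": joint torques, N m; "position": TCP position; "ee_rot": TCP orientation; "ft_force": force on the tool from outside, world axes, zero at the start; "torque": the same for the moment, N m; "grip_width": opening from 0.0 (shut) to 1.0 (fully open).
Only numpy, scipy, OpenCV 4.12 (cv2) and the standard library are available. Lean on these libraries where they do the work, as an engineer would, in place of code of your own. Each camera call takes 0.05 s, during which the arm holds its last target. There are 200 camera calls.

## Working session

There is one attempt and no reset: what is moved stays moved. The work goes in short steps, Python scripts to look and compute and a tool call to move; the robot and the scene stay as the last step left them, time stands still between calls to the robot, and variables do not carry over. Pictures are saved under pics/ and viewed, about 8 in all and at most 12, crops included, and the job is handed in when it is done.

Besides the shell and the picture viewer there is one more tool, called after "Emit:" as a command line: name --argument value ..., lists and objects as JSON in quotes. servo_tool: Moves the arm, as the interface text tells. Its arguments: {"type":"object","properties":{"deltas":{"type":"array"},"force":{"type":"number"}},"required":["deltas"]}

```bash
mkdir -p pics
cat > h.py <<'E'
import numpy as np, cv2
from scipy.spatial.transform import Rotation as R
from workcell import telemetry, eyes, order
def cam(n):
    c=eyes.calibration(n); im,d=eyes.camera(n)
    K=np.array([[c['fx'],0,c['cx']],[0,c['fy'],c['cy']],[0,0,1]],float)
    return im,d,K,R.from_rotvec(np.ravel(c['rvec'])).as_matrix(),np.ravel(c['tvec'])
def cloud(d,K,Rm,t):
    v,u=np.mgrid[:d.shape[0],:d.shape[1]]
    P=np.stack([(u-K[0,2])/K[0,0]*d,(v-K[1,2])/K[1,1]*d,d],-1)
    W=(P-t)@Rm; W[d<=0]=np.nan; return W
E
python3 - <<'E'
from h import *
o=telemetry.get_obs(); print(o['clock'],o['position'],o['ee_rot'],o['grip_width'],o['ft_force'])
im,d,K,Rm,t=cam('top'); np.savez('top.npz',im=im,d=d,K=K,Rm=Rm,t=t); cv2.imwrite('pics/top.png',im)
print('campos',-Rm.T@t,K[0,0])
im,d,K,Rm,t=cam('scene'); np.savez('scene.npz',im=im,d=d,K=K,Rm=Rm,t=t); cv2.imwrite('pics/scene.png',im)
print('campos',-Rm.T@t)
E
```

```text
0.0 [ 0.23908506 -0.57705104  0.23051367] [ 8.31500581e-01 -5.55523427e-01 -6.06096582e-04 -3.71983134e-04] 0.9957908006758552 [-0.2693661  -0.46643729  0.18687054]
campos [0.42462816 0.15098119 0.93365545] 424.1652219837784
campos [ 0.18186728 -0.41722321  0.82137857]
```

View pics/top.png

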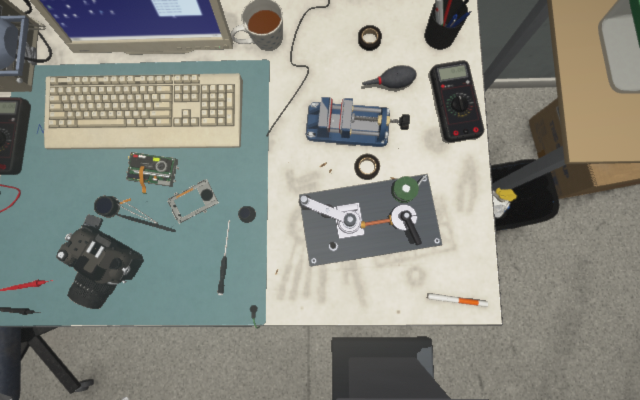

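View pics/scene.png

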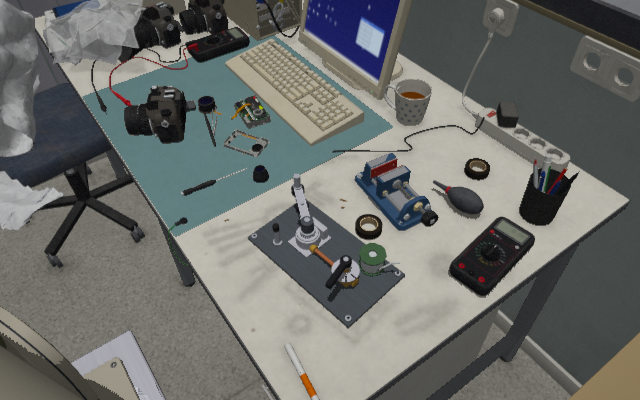

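The top view shows the plate at about (370,220), with the stopcock at about (404,222) and its lever pointing down and slightly right. The arm runs from the hub (347,222) to the pin near (305,200), and the stop post is near (333,246). The spool is at (405,188), the tape at (367,166), the screwdriver at (223,260) and the loupe at (247,214).

Run:
```python
from h import *
z=np.load('top.npz'); im,d,K,Rm,t=[z[k] for k in('im','d','K','Rm','t')]
W=cloud(d,K,Rm,t)
hsv=cv2.cvtColor(im,cv2.COLOR_BGR2HSV)
m=(W[...,2]>0.002)&(W[...,2]<0.014)&(hsv[...,2]<110)
m[:, :290]=0;m[:,450:]=0;m[:165]=0;m[280:]=0
m=cv2.morphologyEx(m.astype(np.uint8),cv2.MORPH_OPEN,np.ones((3,3)))
P=W[m>0][:,:2].astype(np.float32); 
r=cv2.minAreaRect(P*1000); print('rect',r,len(P)); print(cv2.boxPoints(r))
yaw=None
c=np.array(r[0])/1000
(w,h),a=r[1],r[2]
# long side direction
b=cv2.boxPoints(r)/1000; e=[b[1]-b[0],b[2]-b[1]]; L=max(e,key=np.linalg.norm); L=L/np.linalg.norm(L); L*=np.sign(L[1])
yaw=np.arctan2(-L[0],L[1]); print('yaw',yaw,'c',c)
def w2(p): C,S=np.cos(yaw),np.sin(yaw); return np.r_[c+np.array([[C,-S],[S,C]])@np.array(p[:2]),p[2]]
for n,p in dict(pivot=(0,.045,.08),lever=(-.01,-.07,.07),stop=(-.045,.088,.064),pin=(.1*np.sin(.55),.045+.1*np.cos(.55),.103)).items():
    q=w2(p); x=K@(Rm@q+t); uv=x[:2]/x[2]; i=tuple(np.round(uv).astype(int)); print(n,q,uv,'depthpt',W[i[1],i[0]])
# lever points: black, z 0.06-0.075
lp=w2((-.01,-.07,.07))[:2]
D=np.hypot(W[...,0]-lp[0],W[...,1]-lp[1])
k=(W[...,2]>.062)&(W[...,2]<.078)&(hsv[...,2]<90)&(D<.08)&(D>.02)
q=W[k]; print(len(q),q.mean(0)); v=q.mean(0)[:2]-lp; print('lever ang in rig from -x', np.arctan2(v[1],v[0])-yaw-np.pi)
print('D max',D[k].max())
for n,lo,hi in(('pin',.09,.11),):
    k=(W[...,2]>lo)&(W[...,2]<hi)&(np.abs(W[...,0]-c[0])<.15)&(np.abs(W[...,1]-c[1])<.2); print(n,k.sum(),W[k].mean(0))
cr=im[150:280,200:460]; cv2.imwrite('pics/c.png',cv2.resize(cr,None,fx=3,fy=3,interpolation=cv2.INTER_CUBIC))
```

```text
rect ((526.28369140625, 82.02310943603516), (158.28231811523438, 286.35772705078125), 8.279898643493652) 5446
[[427.34842  212.31248 ]
 [468.58655  -71.06035 ]
 [625.219    -48.266266]
 [583.98083  235.10657 ]]
yaw 0.14451158 c [0.52628369 0.08202311]
pivot [0.51980328 0.12655404 0.08      ] [349.79748041 218.1432282 ] depthpt [0.52053136 0.12602568 0.07604404]
lever [0.52646857 0.01131267 0.07      ] [406.33925536 214.79465082] depthpt [0.52598037 0.01211964 0.07064812]
stop [0.46907995 0.16262542 0.064     ] [332.31016831 243.99708449] depthpt [0.46912238 0.16326917 0.06316581]
pin [0.55925004 0.21844503 0.103     ] [303.45401482 197.61977138] depthpt [0.55874348 0.21947544 0.10146595]
138 [ 0.48766961 -0.00356068  0.06850551]
lever ang in rig from -x -6.061630804833055
D max 0.06367654782745931
pin 43 [0.55714288 0.21880126 0.10113766]
```

View pics/c.png

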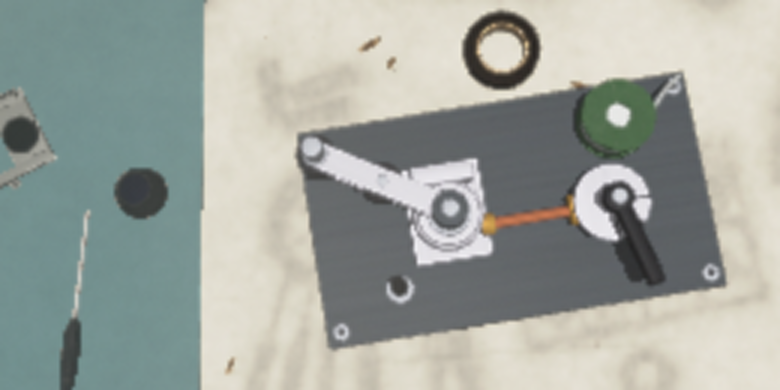

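The plate fit agrees with the depth at the hub, post, pin and lever (about 1 mm). The lever opening is about 0.22 rad. I'm moving to above the lever now; the jaw axis is already nearly across it.

Emit:
servo_tool --deltas '[[[-2.9,-2.97,0],0,4],[[-2.9,-2.97,0],0,4],[[-2.9,-2.97,0],0,4],[[-2.9,-2.97,0],0,4],[[-2.9,-2.97,0],0,4],[[-2.9,-2.97,0],0,4],[[-2.9,-2.97,0],0,4],[[-2.9,-2.97,0],0,4],[[-2.9,-2.97,0],0,4],[[-2.9,-2.97,0],0,4],[[-2.9,-2.97,0],0,4],[[-2.9,-2.97,0],0,4]]' --force 40

```text
clock: 1.1
position: [0.4302, -0.12, 0.2245]
ee_rot: [0.827, -0.562, -0.004, 0.002]
ft_force: [1.0, -0.4, -0.7]
grip_width: 0.468
```

```bash
cat >> h.py <<'E'
def go(target,az=None):
    o=telemetry.get_obs(); p=np.array(o['position']); r=R.from_quat(o['ee_rot']); M=r.as_matrix()
    a=np.arctan2(M[1,0],M[0,0]); d=M.T@(np.array(target)-p)*100
    print('t',round(o['clock'],2),'p',p.round(4),'az',round(a,3),'zdir',M[:,2].round(3),'shift cm',d.round(2),'turn',None if az is None else round(a-az,3),'F',np.round(o['ft_force'],1),'g',round(o['grip_width'],3),'q',np.round(o['joint_pos'],2))
E
python3 -c "
from h import *
go((.4844,-.0048,.14),-1.204)"
```

```text
t 1.1 p [ 0.4302 -0.12    0.2245] az -1.194 zdir [-0.009  0.002 -1.   ] shift cm [-8.67 -9.34  8.43] turn 0.01 F [ 1.  -0.4 -0.7] g 0.468 q [ 0.69 -0.03 -0.5   1.88 -0.01  1.29 -1.  ]
```

Emit:
servo_tool --deltas '[[[-2,-2.2,1.8],0,4],[[-2,-2.2,1.8],0,4],[[-2,-2.2,1.8],0,4],[[-1.6,-1.8,1.5],0,4],[[-0.8,-0.8,0.6],0,4],[[0,0,0],0,4],[[0,0,0],0,4]]'

```text
clock: 1.68
position: [0.487, 0.0085, 0.1466]
ee_rot: [0.831, -0.557, -0.004, 0.0]
ft_force: [-0.1, -0.7, -0.2]
grip_width: 0.471
```

```bash
python3 -c "
from h import *
go((.4844,-.0048,.046),-1.204)
im,d,K,Rm,t=cam('wrist'); np.savez('w.npz',im=im,d=d,K=K,Rm=Rm,t=t)
for n,p in dict(piv=(.5265,.0113,.07),grip=(.4844,-.0048,.07),half=(.4996,-.0248,.07)).items():
    x=K@(Rm@np.array(p)+t); uv=x[:2]/x[2]; print(n,uv); cv2.circle(im,tuple(int(v) for v in uv),4,(0,0,255),1)
cv2.imwrite('pics/w1.png',im)"
```

```text
t 1.68 p [0.487  0.0085 0.1466] az -1.181 zdir [-0.007  0.004 -1.   ] shift cm [ 1.19  0.7  10.06] turn 0.023 F [-0.1 -0.7 -0.2] g 0.471 q [ 0.5   0.16 -0.65  1.89  0.1   1.14 -1.37]
piv [337.84933467 155.69355487]
grip [335.4209895  211.71675647]
half [366.2660436  204.18719707]
```

View pics/w1.png

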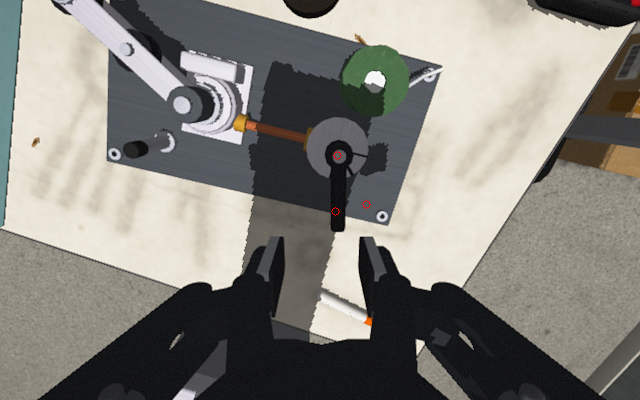

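The lever is seen from (338,155) to its end at (338,230), and my projected pivot and grip marks fall on it. It sits between the jaws, so I'm descending.

Emit:
servo_tool --deltas '[[[0.7,0.4,0.5],0.02,4],[[0.5,0.3,1.5],0,4],[[0,0,1.8],0,4],[[0,0,1.8],0,4],[[0,0,1.5],0,4],[[0,0,1.0],0,4],[[0,0,0.5],0,4]]'

```text
clock: 2.32
position: [0.4854, -0.0199, 0.061]
ee_rot: [0.819, -0.574, 0.002, 0.001]
ft_force: [-0.6, 0.7, 0.1]
grip_width: 0.469
```

```bash
python3 -c "
from h import *
go((.4844,-.0048,.046),-1.204)
W=cloud(*[np.load('w.npz')[k] for k in('d','K','Rm','t')]); im=np.load('w.npz')['im']
D=np.hypot(W[...,0]-.5265,W[...,1]-.0113); k=(W[...,2]>.062)&(W[...,2]<.078)&(D<.07)&(D>.02)&(im.max(-1)<90); q=W[k]; v=q[:,:2].mean(0)-[.5265,.0113]
print(k.sum(),q.mean(0),np.arctan2(v[1],v[0])%6.2832-.1445-np.pi)
"
```

```text
t 2.32 p [ 0.4854 -0.0199  0.061 ] az -1.223 zdir [ 0.002 -0.004 -1.   ] shift cm [-1.45 -0.42  1.5 ] turn -0.019 F [-0.6  0.7  0.1] g 0.469 q [ 0.5   0.26 -0.61  1.98  0.19  0.95 -1.43]
747 [ 0.4897043  -0.00481618  0.06822602] 0.2683370616186518
```

Emit:
servo_tool --deltas '[[[-0.7,-0.2,0],-0.03,4],[[-0.4,-0.1,0],-0.03,4],[[0,0,0],0,4]]'

```text
clock: 2.57
position: [0.4839, -0.0099, 0.0612]
ee_rot: [0.836, -0.549, 0.002, 0.002]
ft_force: [-1.3, -0.3, -0.4]
grip_width: 0.469
```

```bash
python3 -c "
from h import *
go((.4853,-.0067,.046),-1.158)"
```

```text
t 2.57 p [ 0.4839 -0.0099  0.0612] az -1.161 zdir [ 0.001 -0.004 -1.   ] shift cm [-0.24 -0.25  1.52] turn -0.003 F [-1.3 -0.3 -0.4] g 0.469 q [ 0.49  0.26 -0.62  1.98  0.19  0.95 -1.39]
```

Emit:
servo_tool --deltas '[[[-0.2,-0.2,0.6],0,4],[[0,0,0.5],0,4],[[0,0,0.3],0,4],[[0,0,0],0,4]]'

```text
clock: 2.9
position: [0.4867, -0.0064, 0.0479]
ee_rot: [0.837, -0.548, 0.003, 0.001]
ft_force: [-1.3, -0.1, 0.8]
grip_width: 0.468
```

```bash
python3 -c "
from h import *
go((.4853,-.0067,.046),-1.158)"
```

```text
t 2.9 p [ 0.4867 -0.0064  0.0479] az -1.16 zdir [ 0.005 -0.005 -1.   ] shift cm [-0.03  0.14  0.19] turn -0.002 F [-1.3 -0.1  0.8] g 0.468 q [ 0.47  0.28 -0.62  1.99  0.21  0.92 -1.41]
```

Well centred; closing on the lever.

Emit:
servo_tool --deltas '[[[0,0.1,0.1],0,0.8],[[0,0,0],0,0.8],[[0,0,0],0,0.8],[[0,0,0],0,0.8],[[0,0,0],0,0.8],[[0,0,0],0,0.8]]' --force 25

```text
clock: 3.4
position: [0.4857, -0.0068, 0.0468]
ee_rot: [0.836, -0.548, 0.003, 0.001]
ft_force: [0.2, 0.1, -0.6]
grip_width: 0.131
```

```bash
python3 -c "
from h import *
go((.4853,-.0067,.046),-1.158)"
```

```text
t 3.4 p [ 0.4857 -0.0068  0.0468] az -1.16 zdir [ 0.005 -0.005 -1.   ] shift cm [-0.03  0.04  0.08] turn -0.002 F [ 0.2  0.1 -0.6] g 0.131 q [ 0.48  0.28 -0.62  1.99  0.21  0.92 -1.41]
```

Emit:
servo_tool --deltas '[[[0.29,-0.01,0],-0.065,0.8],[[0.29,-0.01,0],-0.065,0.8],[[0.29,-0.01,0],-0.065,0.8],[[0.29,-0.01,0],-0.065,0.8],[[0.29,-0.01,0],-0.065,0.8],[[0.29,-0.01,0],-0.065,0.8]]'

```text
clock: 3.9
position: [0.496, -0.0215, 0.0469]
ee_rot: [0.929, -0.369, 0.003, 0.001]
ft_force: [0.3, 0.8, -1.2]
grip_width: 0.132
```

```bash
cat >> h.py <<'E'
def lev(a=.785,r=.045,z=.047):
    A=.1445+np.pi+a; o=telemetry.get_obs(); v=np.array(o['position'])[:2]-[.5265,.0113]
    print('lever ang by tcp',np.arctan2(v[1],v[0])%6.2832-.1445-np.pi,'r',np.hypot(*v))
    go((.5265+r*np.cos(A),.0113+r*np.sin(A),z),A-1.5*np.pi)
E
python3 -c "
from h import *
lev()"
```

```text
lever ang by tcp 0.6770326791938177 r 0.04483137763018889
t 3.9 p [ 0.496  -0.0215  0.0469] az -0.756 zdir [ 0.005 -0.005 -1.   ] shift cm [ 0.48 -0.01 -0.01] turn -0.115 F [ 0.3  0.8 -1.2] g 0.132 q [ 0.54  0.32 -0.67  1.97  0.25  0.93 -1.  ]
```

Emit:
servo_tool --deltas '[[[0.24,0,0],-0.058,0.8],[[0.2,0,0],-0.045,0.8],[[0,0,0],0,0.8],[[0,0,0],0,0.8]]'

```text
clock: 4.23
position: [0.4999, -0.0249, 0.0468]
ee_rot: [0.948, -0.318, 0.003, 0.001]
ft_force: [-0.4, 0.4, -0.4]
grip_width: 0.13
```

```bash
python3 -c "
from h import *
lev()"
```

```text
lever ang by tcp 0.792430654188391 r 0.04490624839445112
t 4.23 p [ 0.4999 -0.0249  0.0468] az -0.646 zdir [ 0.006 -0.004 -1.   ] shift cm [-0.03  0.01 -0.02] turn -0.005 F [-0.4  0.4 -0.4] g 0.13 q [ 0.56  0.33 -0.68  1.96  0.26  0.94 -0.89]
```

Angle is about 0.79. Releasing and lifting for a check.

Emit:
servo_tool --deltas '[[[0,0,0],0,4],[[0,0,0],0,4],[[0,0,0],0,4],[[0,0,0],0,4],[[0,0,-1.5],0,4],[[0,0,-2.5],0,4],[[0,0,-3],0,4],[[0,0,-3],0,4],[[0,2,-1],0,4],[[0,2,0],0,4],[[0,0,0],0,4],[[0,0,0],0,4]]'

```text
clock: 5.23
position: [0.4733, -0.0557, 0.1624]
ee_rot: [0.948, -0.319, 0.003, 0.001]
ft_force: [-0.4, -1.0, -0.7]
grip_width: 0.469
```

```bash
python3 -c "
from h import *
go((.5592,.2184,.14),-.406)
im,d,K,Rm,t=cam('wrist'); W=cloud(d,K,Rm,t)
D=np.hypot(W[...,0]-.5265,W[...,1]-.0113); k=(W[...,2]>.062)&(W[...,2]<.078)&(D<.07)&(D>.02)&(im.max(-1)<90); q=W[k]; v=q[:,:2].mean(0)-[.5265,.0113]
print(k.sum(),q.mean(0),np.arctan2(v[1],v[0])%6.2832-.1445-np.pi)
cv2.imwrite('pics/w2.png',im)"
```

```text
t 5.23 p [ 0.4733 -0.0557  0.1624] az -0.65 zdir [ 0.005 -0.005 -1.   ] shift cm [ -9.77 -27.02   2.16] turn -0.244 F [-0.4 -1.  -0.7] g 0.469 q [ 0.69  0.11 -0.7   1.9   0.08  1.15 -0.69]
792 [ 0.50258383 -0.02154308  0.06826783] 0.7969117667966801
```

View pics/w2.png

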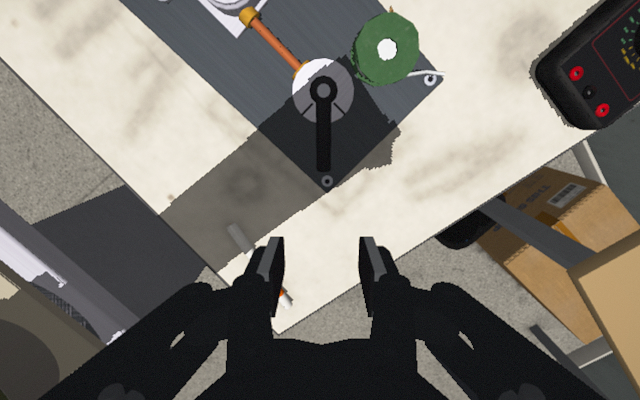

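The lever at (323,90)–(323,170) lies midway between the end ticks at (305,108) and (342,108); depth gives 0.797 rad, which is half. The other items in view are undisturbed. Now to above the pin.

Emit:
servo_tool --deltas '[[[-1.1,-3,0],-0.03,4],[[-1.1,-3,0],-0.03,4],[[-1.1,-3,0],-0.03,4],[[-1.1,-3,0],-0.03,4],[[-1.1,-3,0],-0.03,4],[[-1.0,-3,0],-0.03,4],[[-0.7,-2,0],-0.03,4],[[-0.3,-1,0],0,4],[[0,0,0],0,4],[[0,0,0],0,4]]'

```text
clock: 6.12
position: [0.5209, 0.1776, 0.1562]
ee_rot: [0.977, -0.214, -0.001, -0.0]
ft_force: [-0.2, -0.1, 0.1]
grip_width: 0.469
```

```bash
python3 -c "
from h import *
go((.5585,.2185,.14),-.406)"
```

```text
t 6.12 p [0.5209 0.1776 0.1562] az -0.43 zdir [-0.003  0.001 -1.   ] shift cm [ 1.72 -5.29  1.61] turn -0.024 F [-0.2 -0.1  0.1] g 0.469 q [ 0.3   0.34 -0.85  1.72  0.27  1.21 -1.04]
```

Emit:
servo_tool --deltas '[[[0.6,-1.6,0],-0.01,4],[[0.6,-1.6,0],-0.01,4],[[0.4,-1.4,0],0,4],[[0,0,0],0,4],[[0,0,0],0,4]]'

```text
clock: 6.53
position: [0.5553, 0.2088, 0.1538]
ee_rot: [0.978, -0.206, -0.003, 0.002]
ft_force: [-0.5, -0.7, -1.2]
grip_width: 0.47
```

```bash
python3 -c "
from h import *
go((.5585,.2185,.081),-.406)
im,d,K,Rm,t=cam('wrist'); W=cloud(d,K,Rm,t)
k=(W[...,2]>.097)&(W[...,2]<.108)&(np.hypot(W[...,0]-.5585,W[...,1]-.2185)<.03)
print(k.sum(),W[k].mean(0),(W[k].min(0)+W[k].max(0))/2)
x=K@(Rm@np.array((.5585,.2185,.103))+t);print(x[:2]/x[2]); cv2.imwrite('pics/w3.png',im)"
```

```text
t 6.53 p [0.5553 0.2088 0.1538] az -0.416 zdir [-0.006 -0.003 -1.   ] shift cm [-0.07 -1.05  7.27] turn -0.01 F [-0.5 -0.7 -1.2] g 0.47 q [ 0.21  0.44 -0.82  1.61  0.34  1.25 -1.09]
309 [0.5589402  0.21865273 0.10132697] [0.55873212 0.21803841 0.10027394]
[320.06274967 201.44423291]
```

View pics/w3.png

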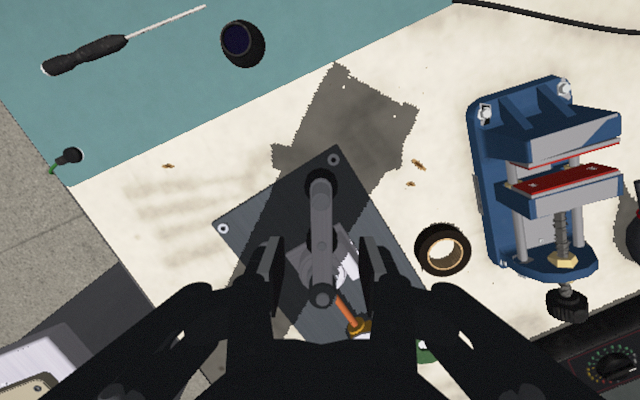

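The pin stands at about (320,188) between the jaws, with the hub at (322,298). The loupe, screwdriver and tape are clear of it. Depth puts the pin at (0.559, 0.2186), as planned.

Emit:
servo_tool --deltas '[[[0,-0.9,0],0,4],[[0,0,0.6],0,4],[[0,0,1.2],0,4],[[0,0,1.0],0,4],[[0,0,0],0,4]]'

```text
clock: 7.0
position: [0.5585, 0.2138, 0.1231]
ee_rot: [0.978, -0.208, -0.002, 0.003]
ft_force: [0.8, -0.5, 0.4]
grip_width: 0.467
```

```bash
python3 -c "
from h import *
go((.5588,.2186,.081),-.406)"
```

```text
t 7.0 p [0.5585 0.2138 0.1231] az -0.42 zdir [-0.005 -0.005 -1.   ] shift cm [-0.16 -0.48  4.2 ] turn -0.014 F [ 0.8 -0.5  0.4] g 0.467 q [ 0.19  0.48 -0.81  1.63  0.37  1.2  -1.12]
```

Emit:
servo_tool --deltas '[[[-0.1,-0.4,0.5],-0.01,4],[[0,0,1.1],0,4],[[0,0,1.1],0,4],[[0,0,0.9],0,4],[[0,0,0.4],0,4],[[0,0,0],0,4]]'

```text
clock: 7.5
position: [0.5578, 0.2172, 0.0769]
ee_rot: [0.979, -0.203, -0.003, 0.004]
ft_force: [0.4, 0.2, -0.1]
grip_width: 0.465
```

```bash
python3 -c "
from h import *
go((.5588,.2186,.081),-.406)"
```

```text
t 7.5 p [0.5578 0.2172 0.0769] az -0.409 zdir [-0.008 -0.006 -1.   ] shift cm [ 0.03 -0.16 -0.41] turn -0.003 F [ 0.4  0.2 -0.1] g 0.465 q [ 0.16  0.54 -0.78  1.66  0.41  1.13 -1.15]
```

Emit:
servo_tool --deltas '[[[0,-0.1,-0.4],0,4],[[0,0,0],0,4],[[0,0,0],0,1.0],[[0,0,0],0,1.0],[[0,0,0],0,1.0],[[0,0,0],0,1.0],[[0,0,0],0,1.0],[[0,0,0],0,1.0]]' --force 50

```text
clock: 8.17
position: [0.5587, 0.2186, 0.0822]
ee_rot: [0.979, -0.203, -0.003, 0.004]
ft_force: [-0.0, 0.9, -1.4]
grip_width: 0.129
```

```bash
cat >> h.py <<'E'
def pin(a,z=.081):
    c=np.array([.5198,.12655]); o=telemetry.get_obs(); v=np.array(o['position'])[:2]-c; A=.1445+np.pi/2-.55
    print('arm ang by tcp',np.arctan2(v[1],v[0])-A,'r',np.hypot(*v))
    A+=a; go((c[0]+.1*np.cos(A),c[1]+.1*np.sin(A),z),A-np.pi/2)
E
python3 -c "
from h import *
pin(0)"
```

```text
arm ang by tcp 0.005851654904089676 r 0.09988521898928016
t 8.17 p [0.5587 0.2186 0.0822] az -0.409 zdir [-0.007 -0.006 -1.   ] shift cm [ 0.06 -0.01  0.12] turn -0.003 F [-0.   0.9 -1.4] g 0.129 q [ 0.16  0.53 -0.79  1.65  0.41  1.14 -1.15]
```

Emit:
servo_tool --deltas '[[[0,0,0],0,0.4],[[0,0,0],0,0.4],[[0,0,0.1],0,0.4]]' --force 50

```text
clock: 8.42
position: [0.5589, 0.2186, 0.0819]
ee_rot: [0.979, -0.203, -0.002, 0.004]
ft_force: [-4.7, -3.6, 14.9]
grip_width: 0.13
```

```bash
python3 -c "
from h import *
pin(0)
im,d,K,Rm,t=cam('wrist'); cv2.imwrite('pics/w4.png',im[140:340,180:460])"
```

```text
arm ang by tcp 0.004028437062837842 r 0.09995627976304168
t 8.42 p [0.5589 0.2186 0.0819] az -0.409 zdir [-0.006 -0.006 -1.   ] shift cm [ 0.04 -0.01  0.09] turn -0.003 F [-4.7 -3.6 14.9] g 0.13 q [ 0.16  0.53 -0.79  1.65  0.41  1.13 -1.15]
```

View pics/w4.png

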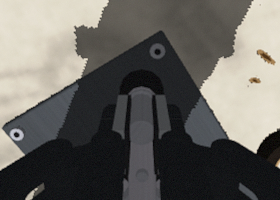

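The pads hold the pin: the opening stays at 0.13 and the small vertical press was felt through the grip. Swinging along the arc.

Emit:
servo_tool --deltas '[[[-0.4,0.01,0],-0.04,0.4],[[-0.7,0.025,0],-0.07,0.4],[[-0.7,0.025,0],-0.07,0.4],[[-0.7,0.025,0],-0.07,0.4],[[-0.7,0.025,0],-0.07,0.4],[[-0.7,0.025,0],-0.07,0.4],[[-0.7,0.025,0],-0.07,0.4]]'

```text
clock: 9.05
position: [0.5165, 0.2265, 0.0822]
ee_rot: [0.999, 0.032, 0.0, 0.002]
ft_force: [2.4, 1.6, -3.4]
grip_width: 0.13
```

```bash
python3 -c "
from h import *
pin(.9)"
```

```text
arm ang by tcp 0.43898603601152386 r 0.10001361456332758
t 9.05 p [0.5165 0.2265 0.0822] az 0.064 zdir [ 0.    -0.003 -1.   ] shift cm [-4.48  0.91  0.12] turn -0.43 F [ 2.4  1.6 -3.4] g 0.13 q [ 0.24  0.5  -0.91  1.75  0.44  1.11 -0.75]
```

Emit:
servo_tool --deltas '[[[-0.7,0.03,0],-0.065,0.4],[[-0.7,0.03,0],-0.065,0.4],[[-0.7,0.03,0],-0.065,0.4],[[-0.7,0.03,0],-0.065,0.4],[[-0.7,0.03,0],-0.065,0.4],[[-0.7,0.03,0],-0.065,0.4],[[-0.7,0.03,0],-0.065,0.4]]'

```text
clock: 9.63
position: [0.4705, 0.2138, 0.0822]
ee_rot: [0.964, 0.267, 0.004, -0.001]
ft_force: [3.7, 2.3, -4.7]
grip_width: 0.135
```

```bash
python3 -c "
from h import *
pin(1.1)"
```

```text
arm ang by tcp 0.91940407611879 r 0.10024225391855703
t 9.63 p [0.4705 0.2138 0.0822] az 0.541 zdir [ 0.006  0.003 -1.   ] shift cm [-1.8   0.14  0.11] turn -0.153 F [ 3.7  2.3 -4.7] g 0.135 q [ 0.39  0.44 -1.06  1.88  0.43  1.07 -0.3 ]
```

Emit:
servo_tool --deltas '[[[-0.45,0.02,0],-0.045,0.4],[[-0.45,0.02,0],-0.045,0.4],[[-0.4,0.02,0],-0.04,0.4],[[-0.35,0.02,0],-0.03,0.4],[[-0.2,0.0,0],-0.01,0.4]]'

```text
clock: 10.05
position: [0.4556, 0.2037, 0.0822]
ee_rot: [0.935, 0.354, 0.006, -0.002]
ft_force: [3.4, 3.2, -6.2]
grip_width: 0.132
```

```bash
python3 -c "
from h import *
pin(1.1)"
```

```text
arm ang by tcp 1.0991568554748214 r 0.10036137342302376
t 10.05 p [0.4556 0.2037 0.0822] az 0.723 zdir [ 0.009  0.008 -1.   ] shift cm [-0.01  0.04  0.12] turn 0.028 F [ 3.4  3.2 -6.2] g 0.132 q [ 0.46  0.41 -1.12  1.92  0.43  1.06 -0.12]
```

Emit:
servo_tool --deltas '[[[-0.25,0.0,0],0,0.4],[[-0.25,0,0],0,0.4]]'

```text
clock: 10.22
position: [0.4541, 0.2024, 0.0825]
ee_rot: [0.935, 0.353, 0.01, -0.004]
ft_force: [19.0, 14.6, -26.1]
grip_width: 0.131
```

```bash
python3 -c "
from h import *
pin(1.1)"
```

```text
arm ang by tcp 1.1193326581037963 r 0.10032327722069832
t 10.22 p [0.4541 0.2024 0.0825] az 0.722 zdir [ 0.015  0.014 -1.   ] shift cm [0.19 0.04 0.16] turn 0.028 F [ 19.   14.6 -26.1] g 0.131 q [ 0.48  0.4  -1.13  1.93  0.42  1.05 -0.11]
```

Emit:
servo_tool --deltas '[[[-0.1,0.0,0.03],0,0.4],[[-0.1,0,0.03],0,0.4],[[-0.1,0,0.02],0,0.4]]'

```text
clock: 10.47
position: [0.4548, 0.203, 0.0822]
ee_rot: [0.936, 0.352, 0.014, -0.006]
ft_force: [4.4, 5.2, -6.8]
grip_width: 0.133
```

```bash
python3 -c "
from h import *
pin(1.1)
im,d,K,Rm,t=cam('top'); W=cloud(d,K,Rm,t); cv2.imwrite('pics/t2.png',cv2.resize(im[150:290,190:460],None,fx=2.9,fy=2.9,interpolation=cv2.INTER_CUBIC))
pin(1.1)"
```

```text
arm ang by tcp 1.110300986072569 r 0.10040178273764601
t 10.47 p [0.4548 0.203  0.0822] az 0.719 zdir [ 0.022  0.021 -1.   ] shift cm [0.1  0.04 0.13] turn 0.025 F [ 4.4  5.2 -6.8] g 0.133 q [ 0.49  0.4  -1.13  1.94  0.42  1.03 -0.11]
arm ang by tcp 1.1104759097447192 r 0.10039729259057219
t 10.52 p [0.4547 0.203  0.0822] az 0.719 zdir [ 0.022  0.021 -1.   ] shift cm [0.1  0.04 0.13] turn 0.025 F [ 5.9  4.6 -6.6] g 0.129 q [ 0.49  0.4  -1.13  1.94  0.42  1.03 -0.11]
```

View pics/t2.png

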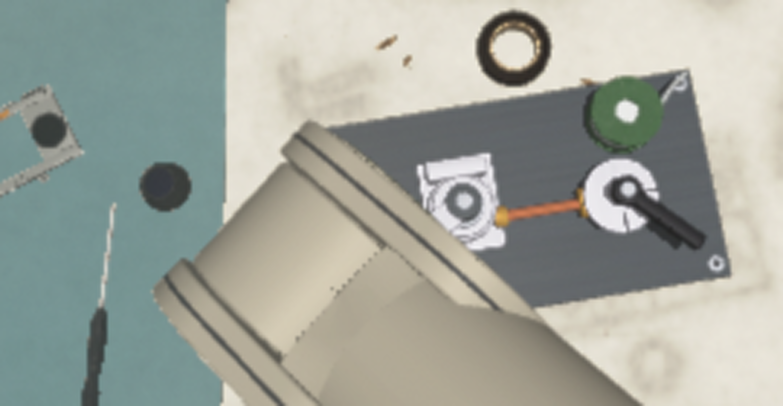

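The lever sits half open, and the spool, tape, loupe and screwdriver are where they were. The press is only about 1 N above the spring force, so I'm pressing a little firmer.

Emit:
servo_tool --deltas '[[[-0.22,0,0],0,0.4]]'

```text
clock: 10.6
position: [0.4544, 0.2027, 0.0825]
ee_rot: [0.936, 0.352, 0.016, -0.007]
ft_force: [14.3, 11.3, -19.6]
grip_width: 0.13
```

```bash
python3 -c "
from h import *
pin(1.1)
for i in range(4): eyes.camera('wrist')
pin(1.1)"
```

```text
arm ang by tcp 1.1153229465429435 r 0.10035784834103655
t 10.6 p [0.4544 0.2027 0.0825] az 0.719 zdir [ 0.025  0.024 -0.999] shift cm [0.15 0.04 0.15] turn 0.024 F [ 14.3  11.3 -19.6] g 0.13 q [ 0.49  0.39 -1.14  1.94  0.41  1.03 -0.11]
arm ang by tcp 1.1135921334404744 r 0.10036591867291868
t 10.8 p [0.4545 0.2028 0.0824] az 0.718 zdir [ 0.026  0.024 -0.999] shift cm [0.13 0.04 0.14] turn 0.024 F [ 10.6   9.6 -16.4] g 0.13 q [ 0.49  0.39 -1.14  1.94  0.41  1.03 -0.11]
```

```bash
python3 -c "
from h import *
for i in range(12): eyes.camera('wrist')
pin(1.1)
F=np.array(telemetry.get_obs()['ft_force']); t=F[0]*np.cos(.72)+F[1]*np.sin(.72); print('tangential',t)
if t>9 and telemetry.get_obs()['grip_width']>.1: print(order.hand_in())"
```

```text
arm ang by tcp 1.1134721701316468 r 0.10038486463068058
t 11.4 p [0.4545 0.2028 0.0824] az 0.719 zdir [ 0.025  0.024 -0.999] shift cm [0.13 0.04 0.14] turn 0.024 F [ 12.7   9.5 -16.6] g 0.133 q [ 0.49  0.39 -1.14  1.94  0.41  1.03 -0.11]
tangential 15.77785437070304
the job is handed in; nothing more can be done
None
```

The job is done and handed in at 11.4 s: the valve is half open, and the arm is held against its stop by the pin.

- **Valve:** I gripped the lever, turned it from about 0.27 rad to half open, and let go while the sprung arm was still at rest. Afterwards the wrist camera measured 0.797 rad against the 0.785 target. The picture showed the lever midway between the end ticks.
- **Arm:** I gripped the pin and swung it along its arc to about 1.11 rad; the stop is at 1.10. The last check showed a steady push of about 16 N at the pin, against 6.3 N from the spring, so it is pressed on the stop. The gripper's opening held steady on the pin.
- **Loose things:** the last top view showed the spool, tape, loupe and screwdriver where they started.

Some readings did not match or could not be confirmed:

- **Stop contact:** I judged it from force and angle, because the robot arm hid the stop post from the top camera.
- **Grip opening:** it read about 11 mm on the 14 mm pin, and the same on the 12 mm lever.
- **Downward force and tilt:** about 17 N of vertical force and 0.035 rad of tool tilt remained while pressing.
- **Sideways drift:** on the first descent to the lever the tool moved about 15 mm further sideways than commanded. I corrected this before gripping.

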